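# Fit a long peg in the draining rack and hang the beaker on it

### The arm

A 6-joint arm with a two-finger parallel gripper is mounted at the origin on the work surface. World frame = base frame: x ahead of the robot, y to its left, z up, the work surface at z = 0. Lengths are in mm, angles in rad, forces in N, time in s.
With the tool pointing down it reaches from about 250 to 800 mm from the base axis. Payload 8.5 kg.
Tool frame: the origin (TCP) lies midway between the tips of the shut fingers; the grasp point (between the pads) lies 19 mm behind it; z points along the fingers, y is the line along which they close (so a half turn about z gives the same grasp; the last joint's range is limited). The gripper opens to 85 mm and grips with 20 to 120 N. Pads are 22 mm wide; open, the fingers measure 114 mm over their backs; the gripper's body (76 mm by 85 mm) begins 54 mm behind the grasp point. The pads swing forward as they close: fully open they stand 13 mm farther back than shut.
Start: joints at [-1.184, 0.238, -0.013, 1.319, 0, 1.571], TCP at [198.026, -486.173, 231.276] pointing down, gripper open.
Joint ranges: [-2.66, 2.66], [-1.03, 1.9], [-1.14, 1.46], [-1.82, 2.27], [-1.45, 1.34], [-3.14, 3.14]. Speed limits (rad/s): [2.22, 2.22, 2.79, 3.14, 3.14, 3.14].

### API

Orientations are given as a 3x3 rotation matrix whose columns are the frame's x, y, z axes.
In Python, from bench import * gives the robot as it stands.
- The arm moves only by the shell command python3 -m handwheel 'ROWS' [OPENING] [FORCE]. ROWS is text: rows parted by semicolons, each of 4 numbers parted by spaces: the shift along the tool's x, y, z in units of 50 mm (1.0 is 50 mm), then the turn about the tool's z in units of 6 degrees (1.0 is 6 degrees). A call has 1 to 5 rows; each row is the pose to reach, as a shift and turn from the pose commanded when the call began, along the tool's axes at that moment; what a row does not reach only later rows make up. A row lasts 1/8 s, in which the tool goes at most 62.5 mm and 10.7 degrees, less where a joint would pass 70% of its speed; a pose out of reach is approached as far as the arm can. A call with a gripper value outside its range is refused whole. OPENING is the opening, from 0 (shut) to 1 (fully open), set as the call begins (- or left out, the last holds). The fingers move at their own pace and stop on an object; FORCE is the grip in N (left out, the last holds). Time passes only in rows, so rows that repeat a pose let the fingers close. It gives the time, the measured TCP pose, the force, the opening and the grip force at its end, in the units of the state.
- get_obs(): the state, without advancing time (a new reading comes with each control period).
- capture(name): name is "side" or "top" or "wrist"; returns a dict with "img" (384x512x3 uint8, blue, green, red), "intrinsics" (3x3 intrinsics, pixels), "rvec" (rotation vector, rad) and "tvec" (3), from world to camera coordinates, as OpenCV has them; the wrist camera has in their place "tool_from_camera" (4x4, takes a point from camera to tool coordinates, whose origin is the TCP and whose axes are the flange's). Camera axes: x right, y down, z forward; pixel columns grow to the right and rows downward; lengths in mm; the calibration is good to about 2 mm. A picture is of the moment at which its call begins: read the wrist's pose just before it. There is no depth.
- hand_in(): hands the job in; it is judged then, once.
Trained networks look in a picture, given as the dict that the camera call returned (one of the last four; its "shot" number tells which), for a name from the list of things; names that differ only in an ending like _2 or _b are one class to them, and where a whole thing is asked for, a point or a joint stands for the part that bears it (a point fixed in the world has none). Each returns a list of dicts, best first, with "score" (0 to 1); they miss things now and then, are a little off and sometimes report something else, mostly with a low value. They report only what shows in the picture. A call takes as long as a camera call. They do not tell look-alikes from the thing itself.
- boxes_of(label, picture): "centre" ([x, y, z] in mm, in world coordinates, good to about 4 mm: the middle of the surface that is visible of it).
- trace(label, picture): "region" (384x512 bool, what is visible of it).
- place_of(label, picture): "centre" ([x, y, z] in mm, in world coordinates, good to about 4 mm: a listed point, or the origin of a listed thing).
The state is a dict: "time_s": time; "joint_positions": joint angles; "qvel": joint speeds; "tau": joint torques, N m; "eef_pos": TCP position; "orientation": TCP orientation; "force": force on the tool from outside, world axes, zero at the start; "ft_torque": the same for the moment, N m; "opening": finger opening in mm; "finger_force": force on a finger pad.
Only numpy, scipy, OpenCV 4.12 (cv2) and the standard library are available. Lean on these libraries where they do the work, as an engineer would, in place of code of your own. Each camera call takes 0.05 s, during which the arm holds its last target. There are 200 camera calls.

### The job

Make a drying place for the rinsed beaker that stands mouth down on the bench: take the long spare peg from the grey block, push its T-head through the empty slot of the sloping draining rack until the collar is down on the board, and turn it a quarter so that it is locked like the pegs beside it. Then hang the beaker mouth down over that peg so that its closed end rests on the peg's tip, let go, and leave everything else where it stands.

Things in the scene. Friction and masses are not known exactly. Their poses are not given: they have to be found in the camera images.
- rack: bench-top draining rack of stainless sheet, fixed, 340 mm wide. Its board (210 mm long) slopes 30 degrees, low edge and gutter towards the middle of the bench (the robot's right). Origin: on the table, 115 mm below the board's middle; x to the high edge, z up. Upper row: three grey slotted bushings 100 mm apart along y, one empty, two with locked long pegs. Lower row, 88 mm down the slope: fixed white stub pegs 36 mm tall.
- slot_cup: bushing in the upper row with a locked long peg and a small glass beaker hung on it (42 mm across, its top 91 mm off the board); fixed. Origin: middle of the slot's mouth, on the board's face
- slot_tube: bushing in the upper row with a locked long peg and a glass tube hung on it (25 mm across, its top 91 mm off the board); fixed. Origin as for slot_cup. Which of the three places is the empty one varies
- free_slot (a point): the empty slot, at the middle of its mouth on the board's face. z: outward normal of the board (30 degrees from vertical), x: up the slope, y: across. Slot 30 mm along y, 13 mm along x, through 6 mm of bushing, free space below. The peg's bar enters lying along y; turned a quarter either way, bar and collar lie along x, as on the neighbours: locked, with 2 mm of play.
- long_peg_mid (a point): middle of the long spare peg, white plastic, 30 g: round shaft 16 mm in diameter, 88 mm from collar underside to domed tip (this point: 44 mm). z along the shaft to the tip, x along the T-bar and collar. Collar oval 40 (x) by 22 by 5 mm; below it a neck 10 mm across, 8 mm long, then the bar 26 (x) by 9 by 4 mm with a 3 mm nose: 15 mm below the collar in all. Stands upright in the block.
- block: low grey parking block for spare pegs, 165 (x) by 56 by 30 mm high, fixed; origin under its centre. Three holes in a row along x, 50 mm apart: the long peg stands in one, short pegs in the others (which varies), bars along x, collars resting on the block's top, heads in the holes. Pegs lift straight up.
- long_peg_tip (a point): tip of the long peg, 44 mm beyond long_peg_mid along its z; same axes.
- beaker_mid (a point): middle of the glass beaker that stands mouth down on the table: a plain round tumbler, outside diameter 50 mm, height 70 mm, wall 2 mm, about 50 g; z points from the mouth to the closed end (up at the start).
- beaker_floor (a point): centre of the inside of the beaker's closed end, 67 mm from the mouth along the same z axis (32 mm beyond beaker_mid).
- short_peg1: a short spare peg in the block (shaft 46 mm), origin at its collar's underside, z up
- short_peg2: the other short spare peg in the block, likewise
- stopper: black rubber stopper, 32 mm across, 30 mm tall; origin under its centre
- cork_ring: cork flask ring, 84 mm across, 25 mm tall; origin under its centre
- conical_flask: conical glass flask, 64 mm across, 105 mm tall; origin under its centre
- wash_bottle: white wash bottle, 58 mm across, 190 mm tall with its spout; origin under its centre
- big_beaker: larger glass beaker standing mouth up, 70 mm across, 95 mm tall; origin under its centre
- spatula: thin double-ended steel laboratory spatula lying on the table, 180 mm long; origin under its middle
- stone_jar: closed amber jar, 50 mm across, 75 mm tall; origin under its centre
Not all that is in view belongs to the job. What is shaped like the part that bears beaker_mid but green or red is not meant. Leave any green look-alike of the part that bears long_peg_mid alone.

How it is judged (in metres and radians):
On the way:
1. the long peg is through the empty slot, collar down on the board, turned a quarter and locked (z of long_peg_mid in the frame of free_slot between 0.038 and 0.049 m and x of long_peg_mid in the frame of free_slot between -0.012 and 0.012 m and y of long_peg_mid in the frame of free_slot between -0.012 and 0.012 m and angle between the z axis of long_peg_mid and the z axis of free_slot, either way round below 0.14 rad and angle between the x axis of long_peg_mid and the x axis of free_slot, either way round below 0.35 rad), for 0.2 s.
At the end, for the whole second after the job is handed in: Long peg in the empty slot, collar down within 5 mm, within 12 mm of the slot's middle, 8 degrees of the board's normal, bar within 20 degrees of up-slope; beaker hangs on it at rest, inside of its closed end within 28 mm of the tip, axis within 26 degrees of the peg's (all of step 1 and distance between beaker_floor and long_peg_tip below 0.028 m and angle between the z axis of beaker_mid and the z axis of long_peg_mid, either way round below 0.45 rad and angle between beaker_mid's own z axis and vertical below 1.2 rad and linear speed of beaker below 0.03 m/s and angular speed of beaker below 0.3 rad/s); the robot touches nothing.
It fails at once if a bystander is tipped over or shifted by more than 30 mm (distance of any of stopper, cork_ring, conical_flask, wash_bottle, big_beaker, spatula, stone_jar, short_peg1, short_peg2 from where it was at the start of the episode above 0.03 m or angle between any of stopper, conical_flask, wash_bottle, big_beaker, stone_jar, short_peg1, short_peg2's own z axis and vertical above 0.6 rad).
It also fails if it takes over 72 s, if anything falls off the work surface, if the arm or the gripper's body presses on something with over 40 N, if the wrist force passes 120 N, or if a joint passes its speed limit or range.

## Working session

There is one attempt and no reset: what is moved stays moved. The work goes in short steps, Python scripts to look and compute and a shell command to move; the robot and the scene stay as the last step left them, time stands still between calls to the robot, and variables do not carry over. Pictures are saved under pics/ and viewed, at most 10 in all, crops included, and the job is handed in when it is done.

```bash
ls; mkdir -p pics; cat > h.py <<'E'
from bench import *
import numpy as np, cv2
def look(name):
    c=capture(name); return c
E
python3 - <<'E'
from h import *
o=get_obs(); print(o['eef_pos'],o['orientation'],o['opening'],o['time_s'])
for n in ['side','top']:
    c=capture(n); cv2.imwrite(f'pics/{n}0.png',c['img'])
    for l in ['rack','slot_cup','slot_tube','free_slot','long_peg_mid','long_peg_tip','block','beaker_mid','beaker_floor','short_peg1','short_peg2','conical_flask','wash_bottle','big_beaker','stone_jar','stopper','cork_ring','spatula']:
        print(n,l,[(np.round(r['centre']).astype(int).tolist(),round(float(r['score']),2)) for r in place_of(l,c)[:3]])
E
```

```text
pics
[ 197.89386446 -485.81181444  230.6856341 ] [[ 9.26110669e-01  3.77251557e-01 -5.40345769e-04]
 [ 3.77251944e-01 -9.26109688e-01  1.34784709e-03]
 [ 8.05796255e-06 -1.45210206e-03 -9.99998946e-01]] 85.72022892504941 0.0
side rack [([548, 197, 2], 0.72)]
side slot_cup [([550, 225, 131], 0.95)]
side slot_tube [([653, 200, 132], 0.74), ([453, 244, 135], 0.61)]
side free_slot [([456, 242, 132], 0.65)]
side long_peg_mid [([488, -195, 72], 0.77), ([438, -304, 56], 0.75)]
side long_peg_tip [([491, -194, 117], 0.8), ([439, -305, 99], 0.67)]
side block [([539, -188, 1], 0.85), ([540, -188, 29], 0.57)]
side beaker_mid [([429, -402, 36], 0.7), ([587, -463, 34], 0.62), ([528, -356, 32], 0.59)]
side beaker_floor [([585, -463, 66], 0.89), ([429, -403, 72], 0.77), ([526, -363, 64], 0.57)]
side short_peg1 [([541, -186, 29], 0.67), ([590, -184, 29], 0.5)]
side short_peg2 [([541, -186, 29], 0.67), ([590, -184, 29], 0.5)]
side conical_flask [([722, -140, -1], 0.62), ([548, 198, 4], 0.47)]
side wash_bottle [([683, -393, 1], 0.9)]
side big_beaker [([329, -249, 5], 0.91), ([541, -186, 30], 0.67), ([5
[... 515 characters left out ...]
.46)]
top long_peg_tip [([492, -188, 114], 0.7)]
top block []
top beaker_mid [([432, -405, 33], 0.95), ([522, -356, 35], 0.85), ([588, -465, 36], 0.63)]
top beaker_floor [([588, -464, 74], 0.94), ([430, -405, 66], 0.89), ([526, -358, 67], 0.53)]
top short_peg1 [([538, -180, 27], 0.63), ([586, -181, 27], 0.57)]
top short_peg2 [([538, -180, 27], 0.63), ([586, -181, 27], 0.57)]
top conical_flask [([717, -146, 0], 0.65)]
top wash_bottle [([689, -388, -1], 0.91)]
top big_beaker [([327, -250, -3], 0.57)]
top stone_jar [([753, -76, 4], 0.63)]
top stopper [([367, -87, 1], 0.61), ([688, -389, 1], 0.54), ([460, 250, 130], 0.46)]
top cork_ring [([690, -246, 2], 0.65)]
top spatula [([499, -40, 1], 0.6)]
```

```bash
python3 -c "
import cv2,numpy as np
a=cv2.imread('pics/side0.png');b=cv2.imread('pics/top0.png')
cv2.imwrite('pics/both.png',cv2.resize(np.vstack([a,b]),(400*1,600)))
"
```

```text
(no output)
```

View pics/side0.png

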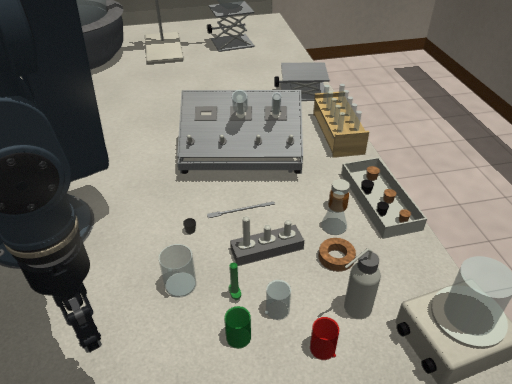

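View pics/top0.png

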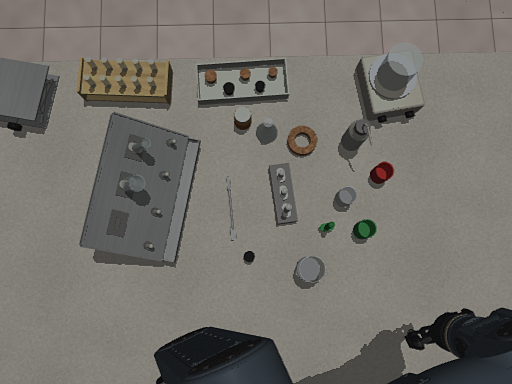

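Candidates, as side-camera pixels:
- **Beakers:** clear (278,299), green (238,327) and red (325,337). The clear one is the one meant, since green and red are excluded. It stands at about (526,-357).
- **Long pegs:** white in the block (247,230) and green, free-standing (235,280). The white one in the grey block fits, at about (489,-194).
- **Empty slot:** (206,113), at about (456,245,132).

I'll confirm these in a crop.

```bash
cat >> h.py <<'E'
def plan(p,ya=None):
    """units from present measured pose to TCP p (world), tool-y at world angle ya deg (mod 180)"""
    o=get_obs();R=np.array(o['orientation']);d=R.T@(np.array(p,float)-o['eef_pos'])/50
    t=0
    if ya is not None:
        t=-(ya-np.degrees(np.arctan2(R[1,1],R[0,1])));t=(t+90)%180-90
    print('plan',np.round(d,2),'turn',round(t/6,2),'J6',round(o['joint_positions'][5],2))
def proj(c,P,o=None):
    P=np.atleast_2d(np.array(P,float))
    if 'rvec' in c: return cv2.projectPoints(P,np.array(c['rvec'],float),np.array(c['tvec'],float),np.array(c['intrinsics']),None)[0][:,0]
    T=np.eye(4);T[:3,:3]=o['orientation'];T[:3,3]=o['eef_pos'];M=np.linalg.inv(T@np.array(c['tool_from_camera']))
    q=(M[:3,:3]@P.T+M[:3,3:]);q=np.array(c['intrinsics'])@q;return (q[:2]/q[2]).T
def ray(c,uv,z,o=None):
    """world point at height z seen at pixel uv"""
    K=np.array(c['intrinsics'])
    if 'rvec' in c:
        R=cv2.Rodrigues(np.array(c['rvec'],float))[0];C=-R.T@np.array(c['tvec']).ravel();d=R.T@np.linalg.inv(K)@[*uv,1]
    else:
        T=np.eye(4);T[:3,:3]=o['orientation'];T[:3,3]=o['eef_pos'];M=T@np.array(c['tool_from_camera']);C=M[:3,3];d=M[:3,:3]@np.linalg.inv(K)@[*uv,1]
    return C+d*(z-C[2])/d[2]
E
python3 - <<'E'
from h import *
a=cv2.imread('pics/side0.png')
cv2.imwrite('pics/crop.png',cv2.resize(a[205:365,190:360],None,fx=3.5,fy=3.5,interpolation=cv2.INTER_CUBIC))
plan([485,-190,240],6)
E
```

```text
plan [ 7.55 -3.32 -0.17] turn -12.31 J6 1.57
```

View pics/crop.png

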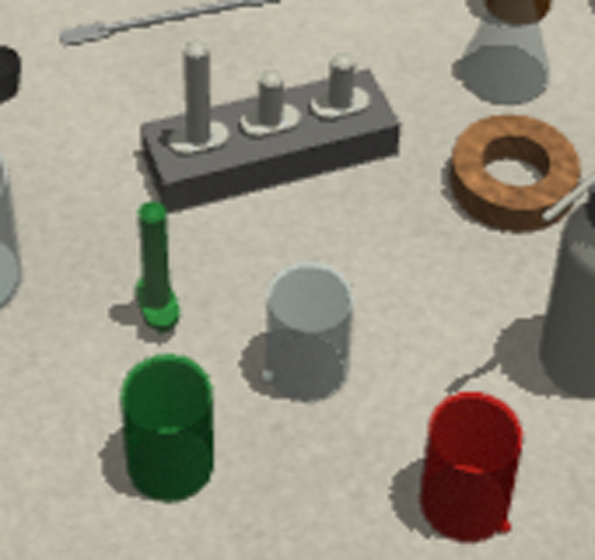

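The crop shows the tall white peg at the left end of the block (crop 197,45–140) and the clear, closed-end-up beaker (crop 308,330). Both are confirmed, so I'm moving above the peg.

```bash
python3 -m handwheel '1.1 -0.5 -0.2 -1.7; 2.2 -1 -0.2 -3.4; 3.3 -1.5 -0.2 -5.1; 4.4 -2 -0.2 -6.8; 5.5 -2.5 -0.2 -8.5' 0.45 25
python3 - <<'E'
from h import *
plan([485,-190,240],6)
E
```

```text
time_s: 2.52
eef_pos: [406.7, -265.2, 241.5]
orientation: [[0.284, 0.959, 0.001], [0.959, -0.284, -0.0], [-0.0, 0.001, -1.0]]
force: [0.4, -0.8, 1.5]
opening: 38.6
finger_force: 0.0
plan [1.89 1.07 0.03] turn -3.75 J6 1.28
```

```bash
python3 -m handwheel '0.7 0.4 0 -1.5; 1.4 0.8 0 -3; 1.9 1.07 0 -3.75; 1.9 1.07 0 -3.75'
python3 - <<'E'
from h import *
o=get_obs();c=capture('wrist');cv2.imwrite('pics/w1.png',c['img'])
for l in ['long_peg_tip','long_peg_mid','short_peg1','block','beaker_floor']:
    print(l,[(np.round(r['centre'],1).tolist(),round(float(r['score']),2)) for r in place_of(l,c)[:3]])
print(c['tool_from_camera'])
print(proj(c,[[489,-193,118]],o))
E
```

```text
time_s: 3.02
eef_pos: [485.3, -190.0, 241.0]
orientation: [[-0.102, 0.995, -0.0], [0.995, 0.102, 0.0], [0.0, -0.0, -1.0]]
force: [0.8, -0.1, 0.1]
opening: 38.1
finger_force: 0.0
long_peg_tip [([493.7, -192.8, 116.7], 0.66)]
long_peg_mid [([492.7, -189.4, 74.0], 0.55), ([441.2, -304.2, 56.8], 0.46)]
short_peg1 [([588.2, -178.2, 30.8], 0.93), ([539.4, -184.2, 25.6], 0.8)]
block [([539.0, -188.2, -1.4], 0.91), ([540.3, -185.3, 26.1], 0.66)]
beaker_floor [([433.7, -405.2, 66.0], 0.96)]
[[-3.51143019e-04 -9.57430901e-01 -2.88662339e-01  7.39187858e+01]
 [ 9.99999696e-01 -1.35156741e-04 -7.68162804e-04  6.78132130e-01]
 [ 6.96448145e-04 -2.88662521e-01  9.57430658e-01 -1.43366708e+02]
 [ 0.00000000e+00  0.00000000e+00  0.00000000e+00  1.00000000e+00]]
[[257.62456857 191.77439534]]
```

View pics/w1.png

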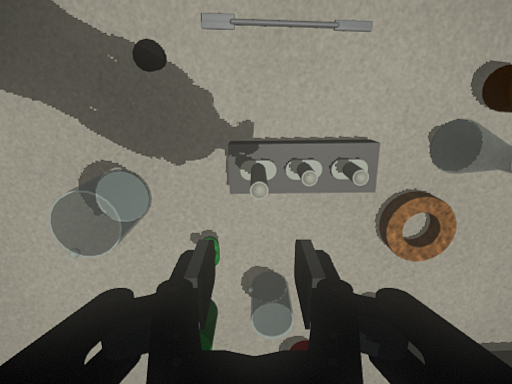

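The wrist view shows the long peg's tip at (259,189), the short peg tips at (310,177) and (361,177), and the clear beaker's closed end at (271,320). The block's edges lie along the image rows, so the yaw of 6° is right.

```bash
python3 - <<'E'
from h import *
o=get_obs();c=capture('wrist')
a=ray(c,(259,189),116,o);print('tip',a, 'short',ray(c,(310,177),75,o),ray(c,(361,177),75,o),'beaker',ray(c,(271,320),70,o))
plan([a[0],a[1],150],5.9);plan([a[0],a[1],84],5.9)
E
```

```text
tip [ 488.42019435 -193.03955977  116.        ] short [ 538.6006486  -187.47140613   75.        ] [ 588.29457788 -182.64054106   75.        ] beaker [ 519.69787307 -359.40697367   70.        ]
plan [-0.03  0.09  1.83] turn -0.05 J6 1.1
plan [-0.03  0.09  3.15] turn -0.05 J6 1.1
```

```bash
python3 -m handwheel '-0.03 0.09 1 -0.05; -0.03 0.09 2 -0.05; -0.03 0.09 2.8 -0.05; -0.03 0.09 3.2 -0.05;-0.03 0.09 3.2 -0.05'
python3 -m handwheel '0 0 0 0;0 0 0 0;0 0 0 0;0 0 0 0' 0 30
python3 -m handwheel '0 0 -0.4 0;0 0 -1 0;0 0 -1.6 0;0 0 -1.6 0'
python3 - <<'E'
from h import *
o=get_obs();plan([488,-125,0],5.9)
c=capture('wrist');cv2.imwrite('pics/w2.png',c['img'])
for l in ['long_peg_tip','long_peg_mid']:
    print(l,[(np.round(r['centre'],1).tolist(),round(float(r['score']),2)) for r in place_of(l,c)[:3]])
E
```

```text
time_s: 4.0
eef_pos: [487.6, -192.3, 80.2]
orientation: [[-0.103, 0.995, -0.003], [0.995, 0.103, 0.001], [0.001, -0.003, -1.0]]
force: [0.5, -0.0, 0.5]
opening: 38.2
finger_force: 0.0
time_s: 4.5
eef_pos: [489.7, -192.7, 82.5]
orientation: [[-0.104, 0.995, 0.002], [0.995, 0.104, -0.001], [-0.001, 0.002, -1.0]]
force: [-0.1, -0.6, 6.7]
opening: 15.2
finger_force: 29.9
time_s: 5.0
eef_pos: [490.2, -192.8, 163.7]
orientation: [[-0.104, 0.995, 0.004], [0.995, 0.104, -0.002], [-0.002, 0.004, -1.0]]
force: [0.3, 0.0, -0.6]
opening: 15.2
finger_force: 29.4
plan [1.36 0.08 3.27] turn 0.01 J6 1.09
long_peg_tip [([494.6, -195.0, 197.8], 0.87)]
long_peg_mid [([492.0, -192.1, 158.9], 0.84)]
```

```bash
python3 -m handwheel '0.5 0 0 0;1 0 0.2 0;1 0 1 0;1 0 1.77 0;1 0 1.77 0' - 20
python3 -m handwheel '-0.2 0 0 0;-0.35 0 0.02 0;-0.5 0 0.08 0;-0.65 0 0.12 0;-0.75 0 0.16 0'
python3 -m handwheel '-0.1 0 0.02 0;-0.17 0 0.03 0;-0.17 0 0.03 0'
python3 - <<'E'
from h import *
o=get_obs();c=capture('wrist');s=capture('side');cv2.imwrite('pics/w3.png',c['img'])
p=proj(s,[o['eef_pos']])[0].astype(int);a=s['img'][max(0,p[1]-60):p[1]+40,p[0]-60:p[0]+60]
a=cv2.resize(a,(480,400),interpolation=cv2.INTER_CUBIC)
cv2.imwrite('pics/m3.png',np.hstack([cv2.resize(c['img'],None,fx=.6,fy=.6)[:230], cv2.resize(a,(276,230))]))
for q in (c,s):
  for l in ['long_peg_tip','long_peg_mid']:
    print(l,[(np.round(r['centre'],1).tolist(),round(float(r['score']),2)) for r in place_of(l,q)[:3]])
E
```

```text
time_s: 5.78
eef_pos: [481.1, -141.7, 70.1]
orientation: [[-0.104, 0.995, -0.006], [0.995, 0.104, 0.002], [0.003, -0.006, -1.0]]
force: [0.6, -0.3, -0.5]
opening: 15.5
finger_force: 30.3
time_s: 6.4
eef_pos: [487.7, -180.3, 64.8]
orientation: [[-0.104, 0.995, 0.0], [0.995, 0.104, 0.0], [0.0, 0.0, -1.0]]
force: [-1.5, 5.3, 3.0]
opening: 15.2
finger_force: 31.4
time_s: 6.78
eef_pos: [488.3, -188.5, 63.1]
orientation: [[-0.104, 0.995, -0.001], [0.995, 0.104, -0.0], [-0.0, -0.001, -1.0]]
force: [-1.2, 4.1, 0.1]
opening: 15.0
finger_force: 29.6
long_peg_tip [([493.7, -193.3, 99.0], 0.91)]
long_peg_mid [([489.0, -168.8, 59.4], 0.97), ([494.0, -189.4, 96.9], 0.33)]
long_peg_tip [([438.1, -304.1, 100.9], 0.68), ([492.8, -188.7, 98.5], 0.48)]
long_peg_mid [([440.0, -303.7, 58.5], 0.8), ([487.0, -168.7, 60.1], 0.56)]
```

View pics/m3.png

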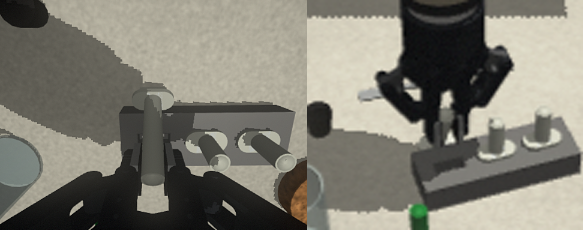

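The peg is held and leans about 31° with its lower end up-slope, seen from wrist crop (152,95) to (152,185). Next I lift it and go to a hover at the rack.

```bash
python3 -m handwheel '0.1 0 -0.8 0;0.1 0 -1.8 0;0.6 0 -2.8 0;1.5 0 -3.4 0;2.4 0 -3.44 0' - 40
python3 -m handwheel '1.1 -0.05 0 0.7;2.2 -0.1 0 1.4;3.3 -0.15 0 2.1;4.4 -0.18 0 2.8;4.94 -0.18 0 3.03'
python3 -m handwheel '0 0 0 0;0 0 0 0'
python3 - <<'E'
from h import *
o=get_obs();c=capture('wrist');cv2.imwrite('pics/w4.png',c['img'])
for q in (c,capture('top'),capture('side')):
  for l in ['long_peg_tip','long_peg_mid','free_slot','slot_cup','slot_tube']:
    print(l,[(np.round(r['centre'],1).tolist(),round(float(r['score']),2)) for r in place_of(l,q)[:3]])
E
```

```text
time_s: 7.7
eef_pos: [477.6, -68.8, 238.1]
orientation: [[-0.103, 0.995, 0.006], [0.995, 0.103, -0.002], [-0.003, 0.006, -1.0]]
force: [0.5, 1.0, -0.7]
opening: 15.1
finger_force: 39.0
time_s: 8.32
eef_pos: [441.5, 177.9, 235.7]
orientation: [[0.211, 0.977, 0.002], [0.977, -0.211, -0.0], [0.0, 0.002, -1.0]]
force: [-0.0, 0.0, -0.8]
opening: 15.2
finger_force: 39.0
time_s: 8.57
eef_pos: [441.7, 175.2, 235.4]
orientation: [[0.211, 0.977, 0.001], [0.977, -0.211, -0.001], [-0.0, 0.001, -1.0]]
force: [0.3, -0.8, 0.2]
opening: 15.2
finger_force: 39.0
long_peg_tip [([445.6, 172.6, 268.1], 0.92)]
long_peg_mid [([447.6, 193.3, 233.8], 0.74)]
free_slot [([458.0, 244.9, 134.7], 0.82)]
slot_cup [([551.5, 219.9, 128.4], 0.6)]
slot_tube []
long_peg_tip [([444.7, -303.4, 103.2], 0.68), ([498.9, -37.5, -0.5], 0.55), ([688.2, -388.1, -0.9], 0.36)]
long_peg_mid [([439.5, -304.2, 58.5], 0.64), ([540.4, -188.5, -0.9], 0.35)]
free_slot []
slot_cup [([552.0, 227.1, 135.1], 0.75), ([524.1, -356.9, 72.1], 0.46)]
slot_tube []
long_peg_tip [([540.7, -187.9, 28.1], 0.72), ([438.7, -299.7, 101.9], 0.59), ([438.9, 174.0, 271.0], 0.5)]
long_peg_mid [([441.8, -303.4, 54.7], 0.76), ([443.1, 192.7, 234.1], 0.7), ([326.4, -245.6, 3.4], 0.41)]
free_slot [([456.0, 241.5, 129.0], 0.69)]
slot_cup [([553.4, 226.5, 134.2], 0.93), ([546.4, 195.9, 2.6], 0.68)]
slot_tube [([654.7, 200.6, 132.6], 0.67)]
```

View pics/w4.png

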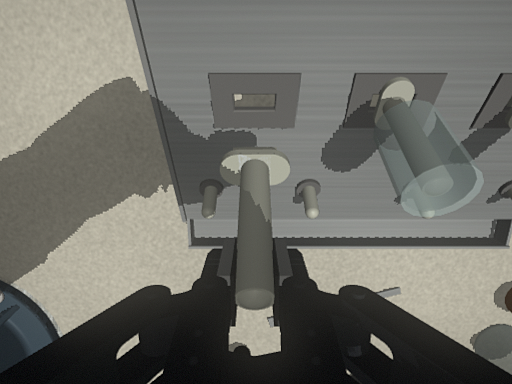

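The wrist view shows the empty slot centred at (254.5,101), its edges parallel to the image rows, and the peg's collar at (255,165), square to it.

```bash
python3 - <<'E'
from h import *
o=get_obs();c=capture('wrist')
for z in (129,132,135): print(ray(c,(254.5,101),z,o))
print('slot width dir',ray(c,(276,101),132,o)-ray(c,(233,101),132,o))
a=-12.2*np.pi/180; xs=np.array([-np.sin(a),np.cos(a),0]); n=np.array([0,0,np.cos(np.pi/6)])-.5*xs
# predicted pixels of collar for the held peg
g=np.array(o['eef_pos'])+[0,0,19]
for s in (71,66): print(s,proj(c,[g-s*n],o))
print('tip',proj(c,[g+17*n],o))
S=ray(c,(254.5,101),132,o)
for h in (45,18,10,0): print(h); plan(S+(71+h)*n-[0,0,19],-12.2)
E
```

```text
[457.05068359 245.46742099 129.        ]
[457.05694448 245.49926674 132.        ]
[457.06320538 245.53111248 135.        ]
slot width dir [ 3.06479852e+01 -6.64497781e+00 -2.84217094e-14]
71 [[253.59025034 166.4351065 ]]
66 [[253.5766301  172.28227764]]
tip [[253.24477582 314.74738233]]
45
plan [0.27 0.01 0.44] turn -0.0 J6 2.16
18
plan [0.54 0.01 0.9 ] turn -0.0 J6 2.16
10
plan [0.62 0.01 1.04] turn -0.0 J6 2.16
0
plan [0.72 0.01 1.22] turn -0.0 J6 2.16
```

```bash
python3 -m handwheel '0.27 0.01 0.44 0;0.5 0.01 0.84 0;0.54 0.01 0.9 0;0.54 0.01 0.9 0'
python3 - <<'E'
from h import *
o=get_obs();c=capture('wrist');a=cv2.resize(c['img'][40:220,150:360],None,fx=2.5,fy=2.5,interpolation=cv2.INTER_CUBIC);cv2.imwrite('pics/w5.png',a)
plan([457.06+0,245.5,132])
E
```

```text
time_s: 10.02
eef_pos: [447.6, 202.0, 190.7]
orientation: [[0.211, 0.977, -0.0], [0.977, -0.211, -0.0], [-0.0, -0.0, -1.0]]
force: [-0.4, -0.5, 0.0]
opening: 14.9
finger_force: 39.0
plan [ 0.89 -0.    1.18] turn 0.0 J6 2.21
```

View pics/w5.png

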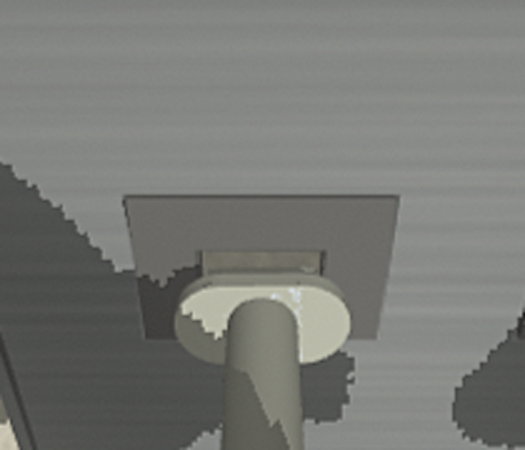

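The collar (centre x 263 in the crop) lines up with the slot (203–324, centre 263), so I'm pushing in along the board's normal in small steps.

```bash
python3 -m handwheel '0.04 0 0.07 0;0.08 0 0.14 0;0.08 0 0.14 0' | grep -E 'eef|force:'
python3 -m handwheel '0.04 0 0.07 0;0.08 0 0.14 0;0.08 0 0.14 0' | grep -E 'eef|force:'
```

```text
eef_pos: [448.4, 206.0, 183.2]
force: [-0.2, 0.1, 0.0]
finger_force: 39.0
eef_pos: [449.4, 209.5, 176.6]
force: [-1.5, -4.0, 5.5]
finger_force: 39.8
```

```bash
cat >> h.py <<'E'
A=-12.2*np.pi/180; XS=np.array([-np.sin(A)*np.cos(np.pi/6),np.cos(A)*np.cos(np.pi/6),.5]); YS=np.array([-np.cos(A),-np.sin(A),0]); N=np.cross(XS,YS); S=np.array([457.06,245.5,132.])
def inslot(p): return np.round(np.array([XS,YS,N])@(np.array(p)-S),1).tolist()
def pegs(q,labels=('long_peg_tip','long_peg_mid')):
    for l in labels:
        print(l,[(np.round(r['centre'],1).tolist(),inslot(r['centre']),round(float(r['score']),2)) for r in place_of(l,q)[:5] if r['centre'][1]>100])
E
python3 - <<'E'
from h import *
print(N)
for n in ('wrist','side','wrist'): pegs(capture(n),('long_peg_tip','long_peg_mid','free_slot'))
o=get_obs();print(o['eef_pos'],o['force'],inslot(np.array(o['eef_pos'])+[0,0,19]))
E
```

```text
[-0.1056624  -0.48870795  0.8660254 ]
long_peg_tip [([455.6, 207.3, 213.5], [8.1, -6.6, 89.4], 0.56)]
long_peg_mid [([456.5, 226.3, 173.1], [4.2, -3.5, 45.0], 0.95)]
free_slot []
long_peg_tip [([449.1, 206.5, 209.6], [4.3, -0.5, 87.1], 0.67)]
long_peg_mid [([453.5, 225.9, 174.2], [3.9, -0.7, 46.5], 0.73)]
free_slot [([454.9, 242.0, 132.4], [-3.2, 1.4, 2.3], 0.8), ([452.4, 225.7, 176.1], [4.4, 0.4, 48.4], 0.72)]
long_peg_tip [([451.5, 207.7, 210.2], [6.1, -2.6, 86.8], 0.92)]
long_peg_mid [([455.9, 227.5, 172.6], [4.9, -2.7, 44.1], 0.93)]
free_slot []
[449.38417708 209.50067228 176.61960669] [-2.04540651 -3.60410376  5.92103706] [-0.1, -0.1, 73.5]
```

```bash
python3 -m handwheel '0.02 0 0.035 0;0.02 0 0.035 0' - 60 | grep -E 'eef|force:'
python3 -m handwheel '0 0 0 -1;0 0 0 -2;0 0 0 -3;0 0 0 -4;0 0 0 -4' | grep -E 'time|eef|force:'
python3 - <<'E'
from h import *
c=capture('wrist');pegs(c);cv2.imwrite('pics/w6.png',cv2.resize(c['img'][40:300,120:400],None,fx=2,fy=2,interpolation=cv2.INTER_CUBIC))
o=get_obs();print(o['ft_torque'],np.degrees(np.arctan2(o['orientation'][1][1],o['orientation'][0][1])))
E
```

```text
eef_pos: [449.5, 209.4, 176.4]
force: [-5.1, -12.4, 23.5]
finger_force: 59.3
time_s: 12.3
eef_pos: [456.2, 210.1, 178.4]
force: [14.1, -13.2, 18.7]
finger_force: 71.8
long_peg_tip [([459.4, 206.5, 212.1], [7.5, -10.5, 88.2], 0.79)]
long_peg_mid [([457.6, 228.8, 176.3], [8.1, -4.1, 46.5], 0.83)]
[-2.32820289 -4.39005653 -0.98486795] 11.568472446737868
```

View pics/w6.png

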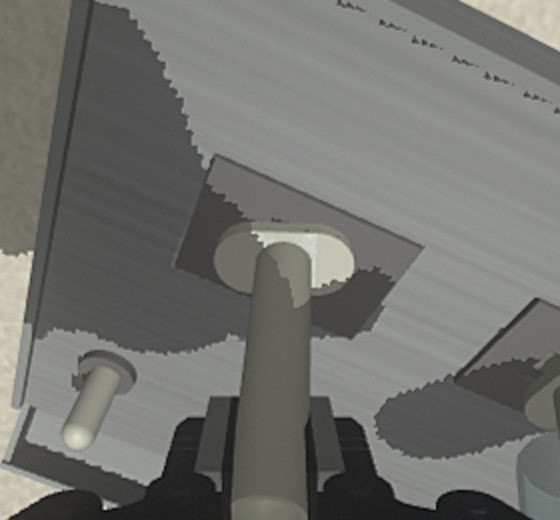

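The peg follows the tool: the collar turned about 24° with the gripper (crop 285,258), so the bar is now behind the slot's edge. The forces are side-load from the tilted axis. I'll ratchet the rest: open, turn back, regrip, turn.

```bash
python3 -m handwheel '0 0 0 1;0 0 0 2;0 0 0 3' - 30 | grep -E 'force'
python3 -m handwheel '0 0 0 -3;0 0 0 -3;0 0 0 -3' 0.3 | grep -E 'eef|force|open'
python3 - <<'E'
from h import *
c=capture('wrist');pegs(c);cv2.imwrite('pics/w7.png',cv2.resize(c['img'][40:300,120:400],None,fx=2,fy=2,interpolation=cv2.INTER_CUBIC))
pegs(capture('side'))
o=get_obs();print(o['ft_torque'],np.degrees(np.arctan2(o['orientation'][1][1],o['orientation'][0][1])))
plan([449.5,209.5,177],-12.2)
E
```

```text
force: [-9.7, -12.3, 24.5]
finger_force: 59.1
eef_pos: [449.5, 210.9, 174.5]
force: [-1.2, 0.3, 0.6]
opening: 25.3
finger_force: 0.1
long_peg_tip [([451.5, 185.1, 198.8], [-18.7, -7.3, 88.0], 0.65)]
long_peg_mid [([452.7, 215.5, 168.5], [-7.9, -2.1, 46.7], 0.82)]
long_peg_tip [([443.0, 189.0, 200.0], [-16.4, 1.8, 88.0], 0.61)]
long_peg_mid [([448.8, 214.9, 167.9], [-9.5, 1.6, 46.9], 0.73)]
[ 0.05025094  0.06642714 -0.03594797] 11.716031503832664
plan [-0.03 -0.01 -0.05] turn 3.99 J6 1.8
```

I made an error: the first call turned the peg back while it was still gripped. It has now leaned about 11° further down-slope, but its head is still in the slot. I'll regrip it where it is, stand it up and redo the turn.

```bash
python3 -m handwheel '0 0 0 0;0 0 -0.1 1.5;0 0 -0.1 3;0 0 -0.1 4;0 0 -0.1 4' 0.5 | grep -E 'eef|force'
python3 - <<'E'
from h import *
c=capture('wrist');pegs(c);pegs(capture('side'))
# peg line fit from trace in wrist
plan(S-14*XS+70*N-[0,0,19],-12.2)
E
```

```text
eef_pos: [449.6, 210.8, 179.6]
force: [-0.4, 0.1, 0.4]
finger_force: 0.0
long_peg_tip [([450.5, 186.6, 200.7], [-16.7, -6.0, 89.0], 0.63)]
long_peg_mid [([452.1, 215.6, 166.1], [-9.2, -1.5, 44.7], 0.74), ([548.2, 195.9, 0.2], [-91.2, -99.6, -99.5], 0.51)]
long_peg_tip [([445.7, 187.8, 203.6], [-15.1, -1.1, 91.4], 0.47)]
long_peg_mid [([445.5, 215.6, 168.1], [-9.4, 5.0, 47.1], 0.48)]
plan [-0.23  0.    0.26] turn 0.01 J6 2.22
```

View pics/w7.png

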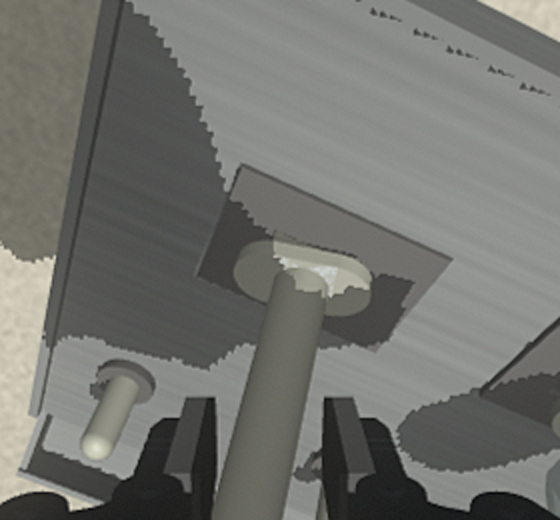

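The view shows the peg still in the slot, tipped down-slope, with its collar about 10° off the slot's line (crop 302,278). I'll regrip, stand it up, press it in and turn.

```bash
python3 -m handwheel '-0.12 0 0.13 0;-0.23 0 0.26 0;-0.23 0 0.26 0' | grep -E 'eef|force'
python3 -m handwheel '0 0 0 0;0 0 0 0;0 0 0 0;0 0 0 0' 0 30 | grep -E 'eef|force|open'
python3 -m handwheel '0.08 0 -0.06 0;0.16 0 -0.12 0;0.23 0 -0.16 0;0.25 0 -0.13 0;0.25 0 -0.13 0' | grep -E 'eef|force'
python3 - <<'E'
from h import *
c=capture('wrist');pegs(c);pegs(capture('side'))
o=get_obs();print(inslot(np.array(o['eef_pos'])+[0,0,19]))
E
```

```text
eef_pos: [446.5, 198.9, 165.9]
force: [0.7, 0.4, 1.1]
finger_force: 0.0
eef_pos: [447.3, 199.6, 166.8]
force: [0.3, -1.3, 1.6]
opening: 15.3
finger_force: 29.7
eef_pos: [449.7, 211.8, 172.9]
force: [-0.3, -3.2, -3.2]
finger_force: 29.7
long_peg_tip [([451.0, 199.4, 208.5], [-1.9, -3.8, 89.4], 0.75)]
long_peg_mid [([451.9, 223.0, 171.8], [-0.1, 0.3, 46.0], 0.92)]
long_peg_tip [([449.8, 202.0, 211.3], [1.5, -2.1, 90.7], 0.65)]
long_peg_mid [([451.3, 222.6, 173.4], [0.3, 0.8, 47.7], 0.46)]
[0.1, 0.0, 69.2]
```

```bash
python3 -m handwheel '0.02 0 0.035 0;0.035 0 0.06 0;0.035 0 0.06 0' - 40 | grep -E 'eef|force'
python3 -m handwheel '0 0 0 -1;0 0 0 -2;0 0 0 -3;0 0 0 -4;0 0 0 -5' - 60| grep -E 'eef|force'
python3 -m handwheel '0 0 0 0;0 0 0 0;0 0 0 0' 0.4 | grep -E 'eef|force|open'
python3 - <<'E'
from h import *
c=capture('wrist');pegs(c);pegs(capture('side'));cv2.imwrite('pics/w8.png',cv2.resize(c['img'][40:300,120:400],None,fx=2,fy=2,interpolation=cv2.INTER_CUBIC))
o=get_obs();print(o['time_s'],np.degrees(np.arctan2(o['orientation'][1][1],o['orientation'][0][1])))
E
```

```text
eef_pos: [449.9, 211.7, 172.6]
force: [-9.1, -18.9, 27.1]
finger_force: 42.4
eef_pos: [458.3, 212.3, 174.9]
force: [21.9, -23.0, 15.2]
finger_force: 91.4
eef_pos: [449.8, 213.9, 169.9]
force: [0.4, 0.0, -0.1]
opening: 34.4
finger_force: 0.0
long_peg_tip [([454.7, 187.3, 204.8], [-13.3, -10.0, 91.7], 0.79)]
long_peg_mid [([456.4, 216.0, 168.6], [-6.8, -5.6, 46.2], 0.59)]
long_peg_tip [([454.4, 193.5, 201.2], [-9.9, -8.4, 85.6], 0.66)]
long_peg_mid [([449.3, 219.0, 165.8], [-7.0, 2.0, 43.0], 0.5)]
17.9 17.790334338562985
```

```bash
cat >> h.py <<'E'
def collar(c,o):
    r=[t['region'] for t in trace('long_peg_mid',c)]
    P=[S+x*XS+y*YS+4*N for x in np.arange(26,-27,-4) for y in np.arange(26,-27,-2)]
    q=np.round(proj(c,P,o)).astype(int).reshape(14,27,2);m=np.any(r,axis=0) if len(r) else np.zeros((384,512),bool)
    g=cv2.cvtColor(c['img'],cv2.COLOR_BGR2GRAY)
    print('rows x 26..-26 (down = down-slope), cols y 26..-26')
    for row in q: print(''.join(('#' if m[v,u] else '.') if 0<=u<512 and 0<=v<384 else '?' for u,v in row))
E
python3 - <<'E'
from h import *
o=get_obs();c=capture('wrist');collar(c,o)
E
```

```text
rows x 26..-26 (down = down-slope), cols y 26..-26
...........................
...........................
...........................
.............#####.........
...........#########.......
.......##############......
......################.....
......###############......
.....###############.......
.....##############........
.....###############.......
......###############......
.......###############.....
............##########.....
```

The collar now lies about 30° turned. Next ratchet stroke.

```bash
python3 - <<'E'
from h import *
plan(S-9*XS-4*YS+70*N-[0,0,19],-10)
E
```

```text
plan [-0.22 -0.03  0.02] turn 4.63 J6 1.7
```

```bash
python3 -m handwheel '0 0 0 1.6;-0.1 0 0 3.2;-0.22 -0.03 0.02 4.6;-0.22 -0.03 0.02 4.6' 0.5 | grep -E 'eef|force'
python3 -m handwheel '0 0 0 0;0 0 0 0;0 0 0 0' 0 30 | grep -E 'eef|force|open'
python3 -m handwheel '0.08 -0.04 -0.05 0;0.16 -0.08 -0.09 0;0.18 -0.08 -0.05 0;0.18 -0.08 -0.05 0' - 50 | grep -E 'eef|force'
python3 -m handwheel '0 0 0 -1.2;0 0 0 -2.4;0 0 0 -3.6;0 0 0 -4.8;0 0 0 -5' - 60| grep -E 'eef|force'
python3 -m handwheel '0 0 0 0;0 0 0 0;0 0 0 0' 0.4 | grep -E 'eef|force|open'
python3 - <<'E'
from h import *
o=get_obs();c=capture('wrist');pegs(c);collar(c,o);pegs(capture('side'))
print(o['time_s'])
plan(S-9*XS-4*YS+70*N-[0,0,19],-10)
E
```

```text
eef_pos: [452.0, 202.4, 169.0]
force: [0.5, 0.7, 0.3]
finger_force: 0.0
eef_pos: [452.1, 202.8, 169.1]
force: [0.2, -0.7, -0.0]
opening: 15.3
finger_force: 30.2
eef_pos: [449.3, 211.5, 172.4]
force: [-3.3, -8.2, 11.4]
finger_force: 50.9
eef_pos: [455.1, 212.7, 174.3]
force: [13.0, -7.0, 7.2]
finger_force: 68.4
eef_pos: [449.1, 212.3, 171.3]
force: [0.1, -0.0, -0.3]
opening: 33.9
finger_force: 0.0
long_peg_tip [([445.3, 196.9, 205.6], [-6.5, 1.2, 88.7], 0.84)]
long_peg_mid [([448.7, 219.7, 171.0], [-3.9, 2.7, 47.3], 0.93)]
rows x 26..-26 (down = down-slope), cols y 26..-26
...........................
###########################
###########################
###########################
###########################
###############.....#######
###############.....#######
###########################
###########################
###########################
###########################
###########################
......###########..........
........##########.........
long_peg_tip [([446.1, 196.3, 205.8], [-6.8, 0.3, 89.1], 0.46), ([546.8, 192.8, 3.4], [-92.5, -98.9, -95.1], 0.43)]
long_peg_mid [([444.1, 219.3, 173.5], [-3.8, 7.1, 50.1], 0.47)]
20.375
plan [-0.19 -0.02  0.05] turn 5.03 J6 1.66
```

```bash
sed -i "s/trace('long_peg_mid',c)\]/trace('long_peg_mid',c)[:1]]/" h.py; python3 - <<'E'
from h import *
o=get_obs();c=capture('wrist');collar(c,o)
plan(S-5*XS+0*YS+70*N-[0,0,19],-10)
E
```

```text
rows x 26..-26 (down = down-slope), cols y 26..-26
...........................
...........................
........###................
....#########..............
...###########.............
...############............
...############............
...############............
....###########............
....###########............
....############...........
.....############..........
......############.........
........###########........
plan [-0.09 -0.05  0.01] turn 5.03 J6 1.66
```

```bash
python3 - <<'E'
from h import *
o=get_obs();c=capture('wrist');g=[(x,y) for x,y in ((30,30),(30,-30),(-30,-30),(-30,30))]
q=proj(c,[S+x*XS+y*YS+4*N for x,y in g],o).astype(np.float32)
H=cv2.getPerspectiveTransform(q,np.float32([[0,0],[360,0],[360,360],[0,360]]))
r=cv2.warpPerspective(c['img'],H,(360,360))
cv2.imwrite('pics/w9.png',np.hstack([cv2.resize(c['img'][40:300,120:400],(388,360)),r]))
E
```

```text
(no output)
```

View pics/w9.png

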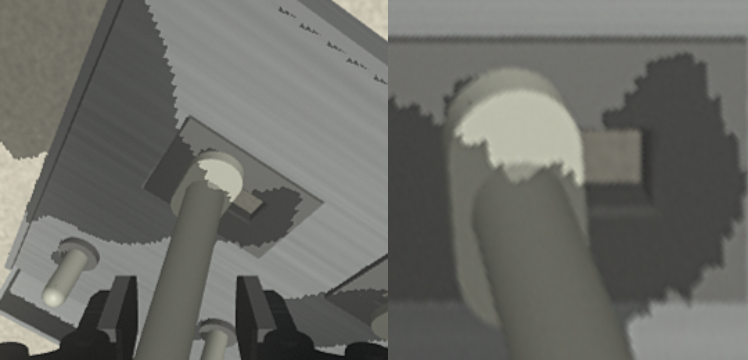

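The rectified view shows the collar's long axis up-slope within about 10°, so the peg is locked. It has slid about +9 mm along the slot (panel x 127 against 180). I'll grip it square to the slot, stand it up and slide it back to the middle.

```bash
python3 -m handwheel '-0.03 -0.02 0 1.6;-0.06 -0.04 0 3.2;-0.09 -0.05 0.01 4.8;-0.09 -0.05 0.01 5.4;-0.09 -0.05 0.01 5.4' 0.45 | grep -E 'eef|force'
python3 -m handwheel '0 0 0 0;0 0 0 0;0 0 0 0;0 0 0 0' 0 40 | grep -E 'eef|force|open'
python3 -m handwheel '0.06 0 -0.05 0;0.09 0 -0.06 0;0.09 0 -0.06 0' | grep -E 'eef|force'
python3 - <<'E'
from h import *
o=get_obs();c=capture('wrist');pegs(c);collar(c,o);pegs(capture('side'))
print(o['time_s'],o['ft_torque'],inslot(np.array(o['eef_pos'])+[0,0,19]))
E
```

```text
eef_pos: [448.9, 207.1, 171.1]
force: [-0.1, -0.2, -0.5]
finger_force: 0.0
eef_pos: [448.8, 207.1, 171.2]
force: [0.2, -0.1, 2.0]
opening: 15.3
finger_force: 38.9
eef_pos: [449.4, 210.6, 173.7]
force: [-0.0, -4.3, -0.1]
finger_force: 39.1
long_peg_tip [([451.8, 198.5, 208.2], [-2.6, -4.8, 89.5], 0.73)]
long_peg_mid [([457.1, 225.7, 174.4], [4.4, -4.2, 46.4], 0.68)]
rows x 26..-26 (down = down-slope), cols y 26..-26
...........................
...........#####...........
.........#########.........
........###########........
........###########........
........############.......
........############.......
........############.......
........############.......
........############.......
.........##########........
.........##########........
.........##########........
.........##########........
long_peg_tip [([451.0, 201.5, 209.1], [0.2, -3.4, 88.9], 0.71)]
long_peg_mid [([450.1, 222.3, 172.5], [-0.7, 1.9, 47.1], 0.69)]
22.375 [-1.32547962  0.13795825 -0.04887856] [-0.6, 0.1, 70.4]
```

The peg is centred, with its collar along the slope and axis straight. Releasing and checking how it stands.

```bash
python3 -m handwheel '0.01 0 0.03 0;0.01 0 0.03 0' | grep -E 'force'
python3 -m handwheel '0 0 0 0;0 0 0 0;0 0 -0.5 0;0 0 -1.2 0;0 0 -2 0' 0.5 | grep -E 'eef|force'
python3 - <<'E'
from h import *
o=get_obs();c=capture('wrist');pegs(c);collar(c,o);pegs(capture('side'))
q=capture('side');
for l in ('beaker_mid','beaker_floor'): print(l,[(np.round(r['centre'],1).tolist(),round(float(r['score']),2)) for r in place_of(l,q)[:4]])
plan([523,-358,150],None)
E
```

```text
force: [-3.3, -9.4, 8.4]
finger_force: 40.3
eef_pos: [449.7, 212.2, 273.3]
force: [0.8, -0.4, -0.7]
finger_force: 0.0
long_peg_tip [([449.1, 196.9, 205.9], [-5.6, -2.5, 88.6], 0.58)]
long_peg_mid [([455.9, 221.7, 166.9], [-2.9, -3.9, 42.0], 0.81)]
rows x 26..-26 (down = down-slope), cols y 26..-26
...........................
...........................
...........................
.........########..........
........##########.........
........###########........
........###########........
........###########........
........###########........
........###########........
.........##########........
.........##########........
.........#########.........
.........#########.........
long_peg_tip [([444.5, 196.6, 205.4], [-7.0, 1.9, 88.8], 0.43)]
long_peg_mid [([449.1, 221.5, 169.6], [-3.0, 2.7, 45.1], 0.55)]
beaker_mid [([428.5, -406.3, 35.3], 0.93), ([586.2, -463.4, 33.8], 0.91), ([523.1, -356.6, 34.4], 0.74)]
beaker_floor [([430.5, -403.5, 69.7], 0.95), ([526.9, -361.6, 66.6], 0.79), ([586.0, -461.2, 62.5], 0.74)]
plan [-10.83   3.85   2.44] turn 0.0 J6 2.22
```

The peg stands locked, leaning about 4° (tip near (447,197,206)). Now the beaker. I'll grip it with the same pre-tilt trick against the block.

```bash
python3 -m handwheel '-1.1 0.4 0 -0.6;-2.2 0.8 0 -1.2;-3.3 1.2 0 -1.8;-4.4 1.6 0 -2.4;-5.5 2 0.2 -3.02' 0.95 25 | grep eef
python3 - <<'E'
from h import *
plan([523,-358,170],5.9)
E
```

```text
eef_pos: [489.7, -79.9, 262.7]
plan [-5.6   0.08  1.85] turn 0.02 J6 1.3
```

```bash
python3 -m handwheel '-1.2 0 0 0;-2.4 0 0 0;-3.6 0 0.4 0;-4.8 0.08 1 0;-5.6 0.08 1.6 0' | grep eef
python3 -m handwheel '0 0 0.1 0;0 0 0.1 0' | grep eef
python3 - <<'E'
from h import *
o=get_obs();c=capture('wrist')
for l in ('beaker_mid','beaker_floor'): print(l,[(np.round(r['centre'],1).tolist(),round(float(r['score']),2)) for r in place_of(l,c)[:4]])
for t in trace('beaker_mid',c)[:4]:
    y,x=np.nonzero(t['region']);print(t['score'],x.min(),x.max(),y.min(),y.max(),c['img'][t['region']].mean(0).round(), 'top ctr',ray(c,((x.min()+x.max())/2,y.max()),70,o))
print(proj(c,[[523,-358,70],[523,-383,70]],o))
E
```

```text
eef_pos: [522.3, -358.5, 181.3]
eef_pos: [521.7, -355.6, 176.8]
beaker_mid [([432.3, -408.3, 37.0], 0.87), ([592.3, -461.2, 38.3], 0.73)]
beaker_floor [([588.9, -461.0, 66.2], 0.96), ([526.0, -359.5, 61.2], 0.94), ([433.4, -404.7, 66.5], 0.78)]
0.67 282 342 254 336 [34. 39. 80.] top ctr [ 589.12107261 -486.50377879   70.        ]
0.61 226 287 152 225 [116. 121. 118.] top ctr [ 526.66840319 -382.30170138   70.        ]
0.59 112 188 188 261 [40. 67. 40.] top ctr [ 439.3596983  -424.62015494   70.        ]
[[255.10986019 196.59663555]
 [252.00116391 225.35708589]]
```

```bash
python3 - <<'E'
from h import *
plan([524,-357.5,31],5.9)
E
```

```text
plan [-0.04  0.02  2.96] turn 0.01 J6 0.87
```

```bash
python3 -m handwheel '-0.04 0.02 1.1 0;-0.04 0.02 2.1 0;-0.04 0.02 2.8 0;-0.04 0.02 2.94 0;-0.04 0.02 2.94 0' | grep -E 'eef|force'
python3 -m handwheel '0 0 0 0;0 0 0 0;0 0 0 0;0 0 0 0' 0 30 | grep -E 'force|open'
python3 -m handwheel '0 0 -0.4 0;0 0 -1 0;0 0 -2 0;0 0 -2 0' | grep -E 'eef|force|open'
python3 - <<'E'
from h import *
plan(np.array([538.4,-187.7,46])+58*np.array([-.103,.995,0]),5.9)
for l in ('beaker_mid','beaker_floor'): print(l,[(np.round(r['centre'],1).tolist(),round(float(r['score']),2)) for r in place_of(l,capture('side'))[:4]])
E
```

```text
eef_pos: [524.1, -357.9, 31.8]
force: [0.2, 0.6, 1.0]
finger_force: 0.0
force: [-1.8, 0.4, 6.7]
opening: 48.6
finger_force: 29.9
eef_pos: [525.5, -359.5, 135.3]
force: [0.9, 0.3, -0.4]
opening: 48.6
finger_force: 31.3
plan [4.56 0.6  1.77] turn -0.0 J6 0.87
beaker_mid [([526.0, -357.1, 136.5], 0.91), ([587.3, -463.2, 35.5], 0.86), ([426.8, -404.7, 36.3], 0.85)]
beaker_floor [([429.3, -402.2, 69.3], 0.9), ([587.8, -464.6, 64.5], 0.76)]
```

```bash
python3 -m handwheel '1.1 0.1 -0.1 0;2.2 0.3 -0.1 0;3.3 0.5 -0.1 0;4.4 0.6 -0.1 0;4.7 0.6 -0.1 0' | grep -E 'eef'
python3 -m handwheel '0 0 0.8 0;0 0 1.5 0;0 0 1.85 0;-0.14 0 1.87 0;-0.14 0 1.87 0' - 25 | grep -E 'eef|force'
python3 - <<'E'
from h import *
plan(np.array([538.4,-187.7,46])+38*np.array([-.103,.995,0]),5.9)
E
```

```text
eef_pos: [528.1, -118.2, 134.5]
eef_pos: [530.1, -129.1, 42.3]
force: [-0.7, 0.1, -0.1]
finger_force: 31.3
plan [-0.42  0.05 -0.07] turn -0.01 J6 1.23
```

```bash
python3 -m handwheel '-0.1 0.03 -0.03 0;-0.18 0.05 -0.05 0;-0.26 0.05 -0.05 0;-0.34 0.05 -0.05 0;-0.42 0.05 -0.05 0' | grep -E 'eef|force'
python3 -m handwheel '0 0 0 0' | grep -E 'eef|force|open'
python3 -m handwheel '0.1 0 -0.6 0;0.1 0 -1.5 0;0.1 0 -2 0;0.1 0 -2 0' - 35| grep -E 'eef|force'
python3 - <<'E'
from h import *
for n in ('side','wrist','side'):
  q=capture(n)
  for l in ('beaker_mid','beaker_floor'): print(n,l,[(np.round(r['centre'],1).tolist(),round(float(r['score']),2)) for r in place_of(l,q)[:5] if r['centre'][2]>90])
E
```

```text
eef_pos: [535.0, -148.8, 45.2]
force: [-0.0, 3.2, 3.4]
finger_force: 25.3
eef_pos: [534.9, -149.1, 44.9]
force: [0.0, 2.5, 1.5]
opening: 48.6
finger_force: 25.5
eef_pos: [535.1, -144.5, 146.4]
force: [0.1, 0.2, -0.2]
finger_force: 36.7
side beaker_mid [([534.7, -132.4, 152.2], 0.75)]
side beaker_floor [([539.3, -144.9, 180.5], 0.75), ([551.7, 223.1, 131.9], 0.34)]
wrist beaker_mid [([532.3, -137.9, 148.2], 0.79)]
wrist beaker_floor [([536.4, -139.8, 175.6], 0.65)]
side beaker_mid [([533.7, -130.3, 148.8], 0.83)]
side beaker_floor [([534.2, -149.0, 176.2], 0.58)]
```

```bash
cat >> h.py <<'E'
T=S-6*XS+88*N; PA=N-.07*XS; XH=np.array([XS[0],XS[1],0])/np.hypot(XS[0],XS[1])
def bk(g,e=4,y=0): return T+g*PA-e*XS+y*YS+8*XH-np.array([0,0,15+19.])
E
python3 - <<'E'
from h import *
for g in (90,40,3): print(g,bk(g).round(),end=' ');plan(bk(g),-12.2)
E
```

```text
90 [437. 153. 244.] plan [ 6.09 -1.32 -2.  ] turn 3.02 J6 1.2
40 [443. 180. 202.] plan [ 6.63 -1.14 -1.17] turn 3.02 J6 1.2
3 [447. 200. 172.] plan [ 7.02 -1.01 -0.55] turn 3.02 J6 1.2
```

```bash
python3 -m handwheel '0.6 -0.1 -1 0.6;1.7 -0.3 -1.9 1.2;2.8 -0.6 -2 1.8;3.9 -0.9 -2 2.4;5 -1.2 -2 3.02' | grep -E 'eef'
python3 -m handwheel '0.8 -0.1 0 0;1.09 -0.12 0 0;1.09 -0.12 0 0' | grep -E 'eef|open'
python3 - <<'E'
from h import *
for g in (90,40,3): plan(bk(g),-12.2)
for n in ('side','wrist'):
  q=capture(n)
  for l in ('beaker_mid','beaker_floor','long_peg_tip','long_peg_mid'): print(n,l,[(np.round(r['centre'],1).tolist(),inslot(r['centre']),round(float(r['score']),2)) for r in place_of(l,q)[:5] if r['centre'][1]>90])
E
```

```text
eef_pos: [447.8, 100.3, 244.8]
eef_pos: [454.3, 153.6, 244.2]
opening: 48.3
plan [-0.09 -0.33  0.  ] turn 0.01 J6 2.11
plan [ 0.47 -0.33  0.84] turn 0.01 J6 2.11
plan [ 0.88 -0.33  1.45] turn 0.01 J6 2.11
side beaker_mid [([455.5, 163.4, 248.4], [-11.6, -15.8, 141.1], 0.65)]
side beaker_floor [([457.7, 150.3, 278.6], [-7.2, -20.7, 173.4], 0.63), ([451.1, 218.6, 167.9], [-5.9, 0.1, 44.9], 0.57)]
side long_peg_tip [([446.4, 196.2, 205.0], [-7.2, 0.0, 88.4], 0.44)]
side long_peg_mid [([451.7, 220.7, 169.8], [-3.1, -0.0, 45.4], 0.62)]
wrist beaker_mid [([455.0, 160.7, 248.0], [-14.2, -15.9, 142.1], 0.73)]
wrist beaker_floor [([455.6, 152.7, 275.9], [-6.9, -18.2, 170.1], 0.97)]
wrist long_peg_tip [([547.5, 195.3, -1.5], [-92.7, -99.0, -100.6], 0.73), ([450.8, 195.0, 205.9], [-6.9, -4.6, 89.3], 0.65)]
wrist long_peg_mid [([455.9, 220.7, 171.9], [-1.3, -4.1, 46.8], 0.69)]
```

```bash
python3 -m handwheel '0 -0.2 0 0;0.04 -0.31 0 0;0.24 -0.31 0.32 0;0.46 -0.31 0.66 0;0.46 -0.31 0.66 0' - 25 | grep -E 'eef|force'
python3 - <<'E'
from h import *
for n in ('side','wrist'):
  q=capture(n)
  for l in ('beaker_mid','beaker_floor','long_peg_tip','long_peg_mid'): print(n,l,[(np.round(r['centre'],1).tolist(),inslot(r['centre']),round(float(r['score']),2)) for r in place_of(l,q)[:5] if r['centre'][1]>90])
E
```

```text
eef_pos: [443.0, 179.4, 210.8]
force: [-0.4, -0.2, -1.5]
finger_force: 36.8
side beaker_mid [([447.5, 189.2, 216.7], [-7.1, -2.6, 101.9], 0.67)]
side beaker_floor [([445.6, 177.5, 242.6], [-4.4, -3.2, 130.2], 0.77)]
side long_peg_tip []
side long_peg_mid [([449.1, 220.5, 166.7], [-5.3, 2.5, 43.1], 0.54)]
wrist beaker_mid [([448.8, 188.1, 218.4], [-6.9, -4.1, 103.7], 0.74)]
wrist beaker_floor [([447.7, 179.4, 244.3], [-1.5, -4.8, 130.5], 0.97), ([545.9, 195.8, -2.3], [-93.0, -97.3, -101.4], 0.51)]
wrist long_peg_tip []
wrist long_peg_mid [([452.4, 219.6, 168.4], [-4.6, -0.9, 44.7], 0.79)]
```

```bash
python3 -m handwheel '0.11 -0.02 0.17 0;0.22 -0.02 0.33 0;0.3 -0.02 0.45 0;0.3 -0.02 0.45 0' | grep -E 'eef|force'
python3 -m handwheel '0.04 0 0.06 0;0.08 0 0.13 0;0.08 0 0.13 0' | grep -E 'eef|force'
python3 - <<'E'
from h import *
for n in ('side','wrist'):
  q=capture(n)
  for l in ('beaker_mid','beaker_floor','long_peg_mid'): print(n,l,[(np.round(r['centre'],1).tolist(),inslot(r['centre']),round(float(r['score']),2)) for r in place_of(l,q)[:5] if r['centre'][1]>90])
E
```

```text
eef_pos: [445.8, 194.1, 188.3]
force: [-0.2, -0.4, -1.1]
finger_force: 36.8
eef_pos: [446.9, 197.9, 182.4]
force: [0.8, -0.2, -0.8]
finger_force: 36.8
side beaker_mid [([451.2, 210.7, 184.3], [-4.4, -1.6, 62.9], 0.92)]
side beaker_floor [([450.9, 193.9, 216.3], [-2.7, -4.9, 98.9], 0.62)]
side long_peg_mid []
wrist beaker_mid [([449.1, 206.4, 185.3], [-7.9, -0.5, 66.1], 0.6)]
wrist beaker_floor [([449.8, 200.7, 215.2], [2.3, -2.4, 94.7], 0.64)]
wrist long_peg_mid [([446.6, 199.8, 215.9], [1.4, 0.6, 96.1], 0.66)]
```

```bash
python3 -m handwheel '0.035 0 0.06 0;0.07 0 0.11 0;0.07 0 0.11 0' - 20 | grep -E 'eef|force'
python3 -m handwheel '0.02 0 0.03 0;0.03 0 0.05 0;0.03 0 0.05 0' | grep -E 'eef|force'
```

```text
eef_pos: [447.6, 201.3, 176.8]
force: [0.3, 1.0, -0.5]
finger_force: 36.8
eef_pos: [448.0, 202.7, 174.5]
force: [0.7, 0.3, -0.7]
finger_force: 36.8
```

```bash
python3 -m handwheel '0.02 0 0.03 0;0.03 0 0.05 0;0.03 0 0.05 0' | grep -E 'eef|force'
python3 - <<'E'
from h import *
for n in ('side','wrist'):
  q=capture(n)
  for l in ('beaker_mid','beaker_floor'): print(n,l,[(np.round(r['centre'],1).tolist(),inslot(r['centre']),round(float(r['score']),2)) for r in place_of(l,q)[:5] if r['centre'][1]>90])
E
```

```text
eef_pos: [449.3, 203.8, 173.9]
force: [-1.5, -5.3, 16.1]
finger_force: 38.8
side beaker_mid [([451.2, 215.8, 179.9], [-2.3, -0.5, 56.6], 0.9)]
side beaker_floor [([450.5, 201.4, 206.4], [-1.3, -2.9, 86.7], 0.65)]
wrist beaker_mid [([449.8, 213.0, 179.1], [-5.3, 0.2, 57.4], 0.92)]
wrist beaker_floor [([454.3, 205.0, 206.1], [2.3, -5.9, 84.3], 0.85)]
```

Contact: the closed end is on the tip. Easing off, letting go, checking.

```bash
python3 -m handwheel '-0.01 0 -0.02 0;-0.01 0 -0.02 0' | grep -E 'force'
python3 -m handwheel '0 0 0 0;0 0 0 0;0 0 0 0' 0.65 | grep -E 'force|open'
python3 -m handwheel '0 0 0 0;0 0 0 0;0 0 0 0' 0.9 | grep -E 'force|open'
python3 - <<'E'
from h import *
for n in ('side','wrist'):
  q=capture(n)
  for l in ('beaker_mid','beaker_floor'): print(n,l,[(np.round(r['centre'],1).tolist(),inslot(r['centre']),round(float(r['score']),2)) for r in place_of(l,q)[:5] if r['centre'][1]>90])
print(get_obs()['time_s'])
E
```

```text
force: [-0.9, -2.1, 7.9]
finger_force: 37.6
force: [-0.4, 0.2, 0.2]
opening: 55.3
finger_force: 0.0
force: [0.3, -0.1, -0.0]
opening: 77.0
finger_force: 0.0
side beaker_mid []
side beaker_floor [([452.1, 192.4, 207.0], [-8.4, -6.4, 91.4], 0.9)]
wrist beaker_mid [([448.9, 203.4, 175.3], [-15.5, -0.9, 58.9], 0.85)]
wrist beaker_floor [([451.3, 199.8, 205.4], [-3.0, -4.0, 86.5], 0.91)]
37.2
```

Hanging. Straight up and away, then a last check.

```bash
python3 -m handwheel '0 0 -0.4 0;0 0 -1 0;0 0 -2 0;0 0 -3 0;0 0 -3 0' | grep -E 'eef|force'
python3 -m handwheel '-0.6 0 0 0;-0.6 0 0 0;-0.6 0 0 0;-0.6 0 0 0' | grep -E 'force'
python3 - <<'E'
from h import *
for n in ('side','wrist','top','side'):
  q=capture(n)
  for l in ('beaker_mid','beaker_floor','long_peg_mid','long_peg_tip'): print(n,l,[(np.round(r['centre'],1).tolist(),inslot(r['centre']),round(float(r['score']),2)) for r in place_of(l,q)[:5] if r['centre'][1]>90 and r['centre'][0]<500])
for l in ['short_peg1','conical_flask','wash_bottle','big_beaker','stone_jar','stopper','cork_ring','spatula']: print(l,[np.round(r['centre']).astype(int).tolist() for r in place_of(l,q)[:2]])
E
```

```text
eef_pos: [449.6, 204.3, 326.7]
force: [-0.0, -0.2, -0.6]
finger_force: 0.0
force: [0.4, 0.7, -0.7]
finger_force: 0.0
side beaker_mid [([450.9, 208.9, 178.6], [-8.8, -1.7, 58.9], 0.89)]
side beaker_floor []
side long_peg_mid []
side long_peg_tip []
wrist beaker_mid []
wrist beaker_floor [([451.7, 201.4, 204.5], [-2.1, -4.1, 84.9], 0.98)]
wrist long_peg_mid []
wrist long_peg_tip []
top beaker_mid []
top beaker_floor [([448.5, 203.6, 206.1], [0.0, -0.5, 85.6], 0.69)]
top long_peg_mid []
top long_peg_tip []
side beaker_mid [([449.6, 209.8, 175.2], [-10.0, -0.3, 55.6], 0.58)]
side beaker_floor [([449.6, 196.4, 208.4], [-4.7, -3.1, 90.9], 0.66)]
side long_peg_mid []
side long_peg_tip []
short_peg1 [[588, -183, 30], [542, -190, 27]]
conical_flask [[717, -143, -5], [689, -249, -1]]
wash_bottle [[553, 225, 131], [684, -390, 3]]
big_beaker [[326, -248, 3], [452, 213, 178]]
stone_jar []
stopper [[371, -82, -4]]
cork_ring [[690, -246, -3]]
spatula [[502, -39, -2]]
```

```bash
python3 -c "
from bench import *
print(hand_in())"
```

```text
the job is handed in; nothing more can be done
None
```

The job is handed in, with no verdict returned: by my last camera checks the long peg is locked in the empty slot, the clear beaker hangs mouth down on its tip about 15° off the peg's axis, and the bystanders stand where they were, except the stone jar, which that check did not pick up.

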